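Find the castor with bearing play and lock it

TASK

The trolley base lies wheels-up on the worktop and one of its three castors has a worn bearing: gently rock the wheels sideways on their axles to feel which one has play, and take that one through its whole play, to the left and then to the right. Then press that castor's brake lever fully down so that the trolley is not rolled about on it. Leave the other two levers up, do not force over a wheel that resists (a 10 N push is plenty to feel it; keep every push under 25 N), and leave the things round it alone.

Things in the scene. Friction and masses are not known exactly. Their poses are not given: they have to be found in the camera images.
- wheel_top_left (a point): Top of the tyre, mid-width, of the left-hand castor (+y side); 145 mm above the worktop. Site axes: z up, x away from the robot, y along the wheel's axle to the left (all wheels alike). Wheel 100 mm in diameter, 24 mm wide along y, flat side faces; axle 50 mm below this point. The steel fork ends 35 mm below it, so fingers may straddle the top 30 mm of the tyre.
- lever_left (a point): Press point on the black brake lever of the left-hand castor (+y side): middle of the raised paddle's upper face, 122 mm above the worktop. Paddle 40 x 40 x 5 mm, hinged along y 25 mm farther from the robot at 95 mm height, sloping up 0.7 rad towards the robot; fully down it is level, upper face at 98 mm. Needs 3 to 5 N, stays where left. Site fixed to the base, axes as for the wheels.
- wheel_top_middle (a point): Top of the tyre, mid-width, of the middle castor (set 30 mm farther from the robot than the outer two); 145 mm above the worktop. Wheel, fork and axes as for wheel_top_left. Neighbouring wheels are 96 mm away, face to face. A sound wheel is stiff and springy: pushed 32 mm above its axle it gives about 0.6 mm for 5 N and springs back; leaned by over 0.055 rad (14 N there) it counts as forced.
- lever_middle (a point): Press point on the black brake lever of the middle castor (set 30 mm farther from the robot than the outer two): middle of the raised paddle's upper face, 122 mm above the worktop. Lever and axes as for lever_left.
- wheel_top_right (a point): Top of the tyre, mid-width, of the right-hand castor (-y side); 145 mm above the worktop. Wheel, fork and axes as for wheel_top_left. The one worn wheel, in any of the three places, moves against 1 to 2 N of friction, stops hard when it leans 0.26 rad either way (about 8 mm at 32 mm above its axle) and stays where it is left.
- lever_right (a point): Press point on the black brake lever of the right-hand castor (-y side): middle of the raised paddle's upper face, 122 mm above the worktop. Lever and axes as for lever_left.
- rock_1 (a joint): Sideways lean of the wheel of castor 1 on its axle, rad: 0 upright (within 0.02 rad at the start), + top leaning left (+y), - right. Castor numbers do not tell the place: each may be left, middle or right.
- lever_1 (a joint): Brake lever of castor 1, rad: 0 fully raised (0 to 0.12 at the start), 0.7 fully down (locked).
- rock_2 (a joint): Sideways lean of the wheel of castor 2 on its axle, rad: 0 upright (within 0.02 rad at the start), + top leaning left (+y), - right. Castor numbers do not tell the place: each may be left, middle or right.
- lever_2 (a joint): Brake lever of castor 2, rad: 0 fully raised (0 to 0.12 at the start), 0.7 fully down (locked).
- rock_3 (a joint): Sideways lean of the wheel of castor 3 on its axle, rad: 0 upright (within 0.02 rad at the start), + top leaning left (+y), - right. Castor numbers do not tell the place: each may be left, middle or right.
- lever_3 (a joint): Brake lever of castor 3, rad: 0 fully raised (0 to 0.12 at the start), 0.7 fully down (locked).
- tuna_tin: Low round food tin, 86 mm across, 40 mm high, on the worktop near the work, a bystander; origin at the centre of its underside.
- mandarin: Orange mandarin, 55 mm across, 48 mm high, on the worktop near the work, a bystander; origin at the centre of its underside.
- tall_mug: Pale grey mug, 90 mm across (122 mm with its handle), 96 mm high, standing behind the base, a bystander; origin at the centre of its underside.

How it is judged:
By the outcome, as a careful person would: the job done as asked, in the order asked, and still so for the second after the job is handed in, with the robot touching nothing.
It also fails if it takes over 58 s, if anything falls off the work surface, if the arm or the gripper's body presses on something with over 40 N, if the wrist force passes 120 N, or if a joint passes its speed limit or range.

ROBOT

A 6-joint arm with a two-finger parallel gripper is mounted at the origin on a cart in front of the work surface, level with it; the furniture and walls round the work are solid. World frame = base frame: x ahead of the robot, y to its left, z up, the work surface at z = 0. Lengths are in m, angles in rad, forces in N, time in s.
With the tool pointing down it reaches from about 0.375 to 0.9 m from the base axis. Payload 3.1 kg.
Tool frame: the origin (TCP) lies between the finger pads; the fingertips stand 17 mm ahead of it and the grasp point (between the pads) lies 2 mm behind it (robot.nose_length is the distance from the TCP to the fingertips, in m); z points along the fingers, y is the line along which they close (so a half turn about z gives the same grasp; the last joint's range is limited). The gripper opens to 87 mm and grips with 3 to 60 N. Pads are 19 mm wide; open, the fingers measure 117 mm over their backs; the gripper's body (75 mm by 190 mm) begins 51 mm behind the grasp point.
Start: joints at [-1.512, 0.527, 1.433, -0, 1.181, -0.178], TCP at [0.147, -0.607, 0.24] pointing down, gripper open.
Joint ranges: [-3.08, 3.08], [-0.75, 2.2], [0.22, 2.44], [-1.43, 4.57], [0, 2.65], [-2.85, 2.85]. Speed limits (rad/s): [2.79, 2.79, 3.14, 3.14, 3.14, 3.14].

INTERFACE

Orientations are given as a unit quaternion [x, y, z, w].
In Python, from rig import robot, cams gives the robot as it stands.
- The arm moves only by the shell command python3 -m pendant 'ROWS' [FORCE]. ROWS is JSON, a list of rows, each an object with "jaw": the opening, from 0 (shut) to 1 (fully open); "linear": the shift along the tool's x, y, z in cm, a list of three; "twist": the turn about the tool's z in degrees. A call has 1 to 12 rows; each row shifts and turns the commanded pose from where the row before left it, along the tool's axes as they then stand; what a row does not reach is not made up. A row lasts 1/12 s, in which the tool goes at most 41.7 mm and 7.16 degrees, less where a joint would pass 70% of its speed; a pose out of reach is approached as far as the arm can. A call is refused whole if a number of a shift passes 4.17 or a number of a turn 7.16, either way. A call with a gripper value outside its range is refused whole. The fingers move at their own pace and stop on an object; FORCE is the grip in N (left out, the last holds). Time passes only in rows, so rows that do not move let the fingers close. It gives the time, the measured TCP pose, the force, the opening and the grip force at its end, in the units of the state.
- robot.get_obs(): the state, without advancing time (a new reading comes with each control period).
- cams.camera(name): name is "scene" or "side" or "wrist"; returns a dict with "color" (480x640x3 uint8, blue, green, red), "depth" (480x640 float32, m along the optical axis (not along the pixel's ray), 0 where there is no reading), "fov_y" (degrees; the focal length in pixels is half the picture's height over the tangent of half this angle, whatever the lens; pixels are square), "cx", "cy" (the principal point, pixels), "view" (4x4, takes a point from world to camera coordinates). Camera axes: x right, y down, z forward; pixel columns grow to the right and rows downward; lengths in m; the calibration is good to about 2 mm. The wrist camera is an equidistant fisheye: a pixel r from the principal point sees the ray r / f radians off the axis. A picture is of the moment at which its call begins.
- robot.hand_in(): hands the job in; it is judged then, once.
The state is a dict: "time": time; "q": joint angles; "joint_velocities": joint speeds; "joint_torque": joint torques, N m; "position": TCP position; "tool_rot": TCP orientation; "ft_force": force on the tool from outside, world axes, zero at the start; "moment": the same for the moment, N m; "grip_width": finger opening in m; "grip_force": force on a finger pad.
Only numpy, scipy, OpenCV 4.12 (cv2) and the standard library are available. Lean on these libraries where they do the work, as an engineer would, in place of code of your own. Each camera call takes 0.05 s, during which the arm holds its last target. There are 200 camera calls.

## Working session

There is one attempt and no reset: what is moved stays moved. The work goes in short steps, Python scripts to look and compute and a shell command to move; the robot and the scene stay as the last step left them, time stands still between calls to the robot, and variables do not carry over. Pictures are saved under pics/ and viewed, at most 10 in all, crops included, and the job is handed in when it is done.

```bash
ls; mkdir -p pics
python3 - <<'E'
from rig import robot,cams
import cv2,numpy as np
o=robot.get_obs();print({k:np.round(v,3) for k,v in o.items()})
for n in("scene","side"):
    c=cams.camera(n);cv2.imwrite(f"pics/{n}0.png",c["color"]);np.savez(f"{n}0.npz",**c);print(n,c["fov_y"],c["cx"],c["cy"],np.round(c["view"],3))
E
```

```text
pics
{'time': np.float64(0.0), 'q': array([-1.512,  0.528,  1.434,  0.   ,  1.181, -0.179]), 'joint_velocities': array([-0.001,  0.   , -0.   ,  0.001, -0.001,  0.001]), 'joint_torque': array([-1.0000e-03, -4.4004e+01, -1.7659e+01,  6.3000e-02,  5.8000e-02,
       -0.0000e+00]), 'position': array([ 0.147, -0.607,  0.239]), 'tool_rot': array([ 0.993,  0.119,  0.   , -0.001]), 'ft_force': array([-0.047,  0.105,  0.121]), 'moment': array([-0.006,  0.006, -0.043]), 'grip_force': np.float64(0.0), 'grip_width': np.float64(0.087)}
scene 51.47453545309088 317.6770860715421 245.71978760260413 [[-0.676 -0.737  0.004  0.368]
 [-0.426  0.386 -0.818  0.346]
 [ 0.601 -0.555 -0.575  0.812]
 [ 0.     0.     0.     1.   ]]
side 48.006286701432714 321.1187578178967 233.10789395682662 [[-0.895 -0.445  0.011  0.499]
 [-0.222  0.424 -0.878  0.231]
 [ 0.387 -0.788 -0.479  1.011]
 [ 0.     0.     0.     1.   ]]
```

View pics/scene0.png

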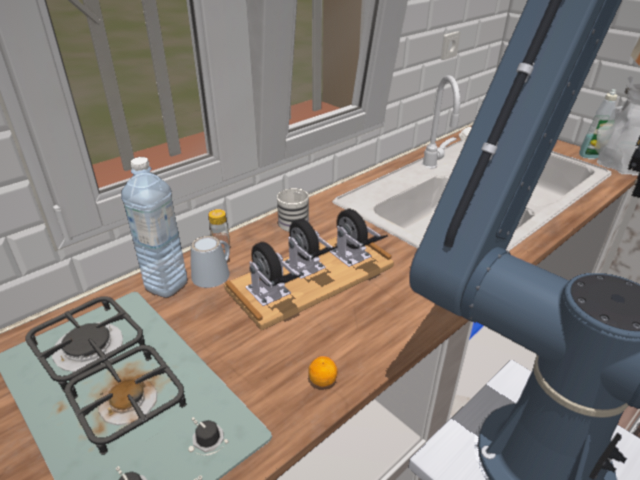

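View pics/side0.png

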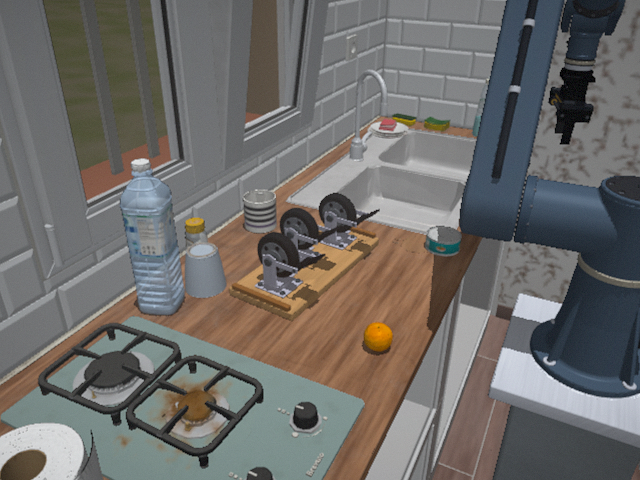

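The scene view shows the three wheels at about (265,262), (303,238) and (351,225), with the mandarin at (322,372) and the mug at (209,260). The side view adds the tin at (443,240). Next I'll turn the dark wheel pixels into points using depth.

```bash
cat > h.py <<'E'
import numpy as np,cv2
def cloud(c):
    d=c["depth"];H,W=d.shape;f=H/2/np.tan(np.radians(float(c["fov_y"]))/2)
    v,u=np.mgrid[:H,:W];P=np.stack([(u-c["cx"])*d/f,(v-c["cy"])*d/f,d],-1)
    V=c["view"];P=(P-V[:3,3])@V[:3,:3];P[d==0]=np.nan
    return P
E
python3 - <<'E'
from h import *
for n in("scene","side"):
    c=np.load(n+"0.npz");P=cloud(c);b=c["color"].max(-1)
    V=c["view"];print(n,"cam",np.round(-V[:3,:3].T@V[:3,3],3))
    roi=np.zeros(b.shape,bool)
    roi[195:330,225:400]=1
    m=roi&(P[...,2]>.06)&(P[...,2]<.16)&(b<75)
    k,L,S,C=cv2.connectedComponentsWithStats(m.astype(np.uint8))
    for i in range(1,k):
        if S[i,4]<60: continue
        Q=P[L==i];print(S[i],"min",np.round(np.nanpercentile(Q,2,0),3),"max",np.round(np.nanpercentile(Q,98,0),3))
        T=Q[Q[:,2]>.135];print("  top n",len(T),np.round(np.nanmedian(T,0),4),"x",np.round(np.percentile(T[:,0],[2,98]),3),"y",np.round(np.percentile(T[:,1],[2,98]),3),"z",np.round(np.percentile(T[:,2],98),3)) if len(T) else 0
    # base plate yellow
    hsv=cv2.cvtColor(c["color"],cv2.COLOR_BGR2HSV)
    m=roi&(P[...,2]>.01)&(P[...,2]<.05)
    Q=P[m];print("base",np.round(np.percentile(Q,[1,50,99],axis=0),3))
E
```

```text
scene cam [-0.092  0.588  0.748]
[337 209  49  37 534] min [ 0.492 -0.156  0.09 ] max [ 0.632 -0.124  0.143]
  top n 93 [ 0.5847 -0.1458  0.1394] x [0.563 0.607] y [-0.156 -0.139] z 0.143
[290 219  47  40 574] min [ 0.534 -0.041  0.087] max [ 0.67  -0.008  0.143]
  top n 118 [ 0.628  -0.0317  0.1403] x [0.61  0.654] y [-0.044 -0.023] z 0.144
[252 243  48  43 676] min [0.515 0.08  0.086] max [0.652 0.114 0.143]
  top n 138 [0.6116 0.0904 0.1401] x [0.593 0.638] y [0.079 0.097] z 0.144
base [[ 0.508 -0.21   0.011]
 [ 0.586 -0.021  0.019]
 [ 0.916  0.159  0.048]]
side cam [0.107 0.921 0.681]
[319 195  60  30 625] min [ 0.496 -0.157  0.08 ] max [ 0.636 -0.125  0.145]
  top n 123 [ 0.5842 -0.1441  0.1399] x [0.563 0.616] y [-0.158 -0.137] z 0.146
[244 204  31   7  66] min [ 0.774 -0.159  0.069] max [ 0.844 -0.112  0.077]
[ 258  208   93   63 1814] min [ 0.521 -0.138  0.072] max [0.675 0.113 0.145]
  top n 360 [0.6205 0.0811 0.1413] x [0.591 0.655] y [-0.043  0.099] z 0.146
[298 239  18  10  83] min [ 0.575 -0.027  0.06 ] max [0.63  0.004 0.097]
[276 267  16  10  75] min [0.579 0.097 0.06 ] max [0.614 0.116 0.084]
base [[ 0.363 -0.324  0.011]
 [ 0.579  0.01   0.022]
 [ 0.914  0.162  0.049]]
```

Wheel tops come out at z≈0.145 with 120 mm spacing, and the middle wheel is set back 30 mm. That matches the description with the base yawed by about -0.12 rad. Now I'll fit the base frame and the paddles.

Run:
```python
from h import *
yaw=np.arctan2(-(.615-.5848),.0904+.1452);print("yaw",yaw)
R=np.array([[np.cos(yaw),-np.sin(yaw)],[np.sin(yaw),np.cos(yaw)]])
W={"L":(.614,.088),"M":(.630,-.033),"R":(.585,-.148)}
for n in("scene","side"):
    c=np.load(n+"0.npz");P=cloud(c).reshape(-1,3);b=c["color"].max(-1).reshape(-1)
    for k,w in W.items():
        Q=P.copy();Q[:,:2]=(P[:,:2]-w)@R
        near=(abs(Q[:,1])<.035)&(abs(Q[:,0])<.12)&(b<90)
        T=Q[near&(Q[:,2]>.125)&(Q[:,2]<.16)&(Q[:,0]>-.045)]
        U=T[T[:,2]>.142]
        D=Q[near&(Q[:,2]>.09)&(Q[:,2]<.15)&(Q[:,0]<-.055)]
        cc=np.polyfit(D[:,0],D[:,2],1)
        print(n,k,"wheel x",np.round(np.percentile(T[:,0],[1,99]),4),"y",np.round(np.percentile(T[:,1],[1,99]),4),"top",len(U),np.round(np.median(U,0),4),np.round(np.percentile(U[:,1],[3,97]),4))
        print("   paddle",len(D),np.round(np.percentile(D,[1,50,99],axis=0),4).tolist(),"slope",np.round(np.arctan(cc[0]),2),"z@-.078",np.round(np.polyval(cc,-.078),3))
c=np.load("side0.npz");P=cloud(c)
for n,(u,v) in dict(tin=(443,240),mand=(378,337),mug=(205,272)).items(): print(n,np.round(P[v,u],3))
```

```text
yaw -0.12748814356333674
scene L wheel x [-0.0334  0.031 ] y [-0.0115  0.0114] top 38 [0.0023 0.0002 0.1428] [-0.0098  0.0065]
   paddle 155 [[-0.1011, -0.0292, 0.091], [-0.0752, 0.0038, 0.1081], [-0.0554, 0.029, 0.1232]] slope -0.55 z@-.078 0.109
scene M wheel x [-0.032   0.0329] y [-0.012   0.0108] top 27 [ 0.005  -0.0047  0.1429] [-0.01    0.0066]
   paddle 105 [[-0.0984, -0.0268, 0.0925], [-0.0785, 0.0069, 0.1126], [-0.0559, 0.028, 0.127]] slope -0.63 z@-.078 0.111
scene R wheel x [-0.0304  0.0337] y [-0.0111  0.0102] top 22 [ 0.0049 -0.0005  0.1427] [-0.0065  0.0073]
   paddle 102 [[-0.0963, -0.023, 0.0909], [-0.0775, 0.0075, 0.1109], [-0.0561, 0.0268, 0.1248]] slope -0.63 z@-.078 0.112
side L wheel x [-0.0356  0.0362] y [-0.0106  0.0132] top 89 [ 0.0012 -0.      0.144 ] [-0.0095  0.0093]
   paddle 188 [[-0.1025, -0.0314, 0.0934], [-0.0761, 0.0051, 0.1095], [-0.0556, 0.0303, 0.1258]] slope -0.54 z@-.078 0.111
side M wheel x [-0.0343  0.0407] y [-0.0119  0.012 ] top 70 [1.900e-03 1.000e-04 1.443e-01] [-0.0109  0.0079]
   paddle 133 [[-0.0993, -0.029, 0.0945], [-0.0762, 0.0067, 0.1114], [-0.0555, 0.0296, 0.1287]] slope -0.62 z@-.078 0.113
side R wheel x [-0.032   0.0405] y [-0.0131  0.0126] top 58 [ 0.0035 -0.0013  0.1444] [-0.0128  0.0083]
   paddle 95 [[-0.098, -0.0206, 0.0947], [-0.0726, 0.0066, 0.111], [-0.056, 0.0292, 0.1287]] slope -0.64 z@-.078 0.114
tin [ 0.347 -0.248  0.036]
mand [0.354 0.176 0.041]
mug [0.747 0.17  0.063]
```

```bash
python3 -m pendant '[{"jaw":0.46,"linear":[0,0,0],"twist":7},{"jaw":0.46,"linear":[0,0,0],"twist":7},{"jaw":0.46,"linear":[0,0,0],"twist":7},{"jaw":0.46,"linear":[2.3,-3.2,0],"twist":0},{"jaw":0.46,"linear":[2.3,-3.2,0],"twist":0},{"jaw":0.46,"linear":[2.3,-3.2,0],"twist":0},{"jaw":0.46,"linear":[2.3,-3.2,0],"twist":0},{"jaw":0.46,"linear":[2.3,-3.2,0],"twist":0},{"jaw":0.46,"linear":[2.3,-3.2,0],"twist":0},{"jaw":0.46,"linear":[2.3,-3.2,0],"twist":0},{"jaw":0.46,"linear":[2.3,-3.2,0],"twist":0}]' && python3 -m pendant '[{"jaw":0.46,"linear":[2.3,-3.2,0],"twist":0},{"jaw":0.46,"linear":[2.3,-3.2,0],"twist":0},{"jaw":0.46,"linear":[2.3,-3.2,0],"twist":0},{"jaw":0.46,"linear":[2.3,-3.2,0],"twist":0},{"jaw":0.46,"linear":[2.3,-3.2,0],"twist":0},{"jaw":0.46,"linear":[2.3,-3.2,0],"twist":0},{"jaw":0.46,"linear":[2.3,-3.2,0],"twist":0},{"jaw":0.46,"linear":[0,0,0],"twist":0},{"jaw":0.46,"linear":[0,0,0],"twist":0},{"jaw":0.46,"linear":[0,0,0],"twist":0}]'
cat >> h.py <<'E'
WH={"L":(.615,.088),"M":(.632,-.033),"R":(.5865,-.148)}
def goto(k,dx=0,z=None,yaw=-.1275):
    "tool shift (cm) to the point dx (m) along x of castor k's wheel top"
    from rig import robot
    from scipy.spatial.transform import Rotation as Ro
    o=robot.get_obs();M=Ro.from_quat(o["tool_rot"]).as_matrix();p=o["position"]
    t=np.array([WH[k][0]+dx*np.cos(yaw),WH[k][1]+dx*np.sin(yaw),p[2] if z is None else z])
    print("t",round(float(o["time"]),2),"pos",np.round(p,4),"yaw",np.round(np.arctan2(M[1,0],M[0,0]),4),"F",np.round(o["ft_force"],2),"w",np.round(o["grip_width"],4),"shift cm",np.round(M.T@(t-p)*100,2))
E
python3 -c "from h import *;goto('R',0,.144)"
```

```text
time: 1.02
position: [0.3634, -0.3753, 0.2393]
tool_rot: [0.998, -0.064, -0.0, -0.0]
ft_force: [0.6, -0.5, -0.4]
grip_width: 0.0404
grip_force: 0.0
time: 1.85
position: [0.5504, -0.1754, 0.239]
tool_rot: [0.998, -0.064, -0.001, -0.0]
ft_force: [-0.2, -0.5, -0.6]
grip_width: 0.0404
grip_force: 0.0
t 1.85 pos [ 0.5504 -0.1754  0.239 ] yaw -0.1278 F [-0.25 -0.47 -0.56] w 0.0404 shift cm [ 3.24 -3.18  9.5 ]
```

```bash
python3 -m pendant '[{"jaw":0.46,"linear":[1.62,-1.59,1],"twist":0},{"jaw":0.46,"linear":[1.62,-1.59,1.5],"twist":0},{"jaw":0.46,"linear":[0,0,2],"twist":0},{"jaw":0.46,"linear":[0,0,0],"twist":0},{"jaw":0.46,"linear":[0,0,0],"twist":0},{"jaw":0.46,"linear":[0,0,0],"twist":0},{"jaw":0.46,"linear":[0,0,0],"twist":0}]' >/dev/null
python3 - <<'E'
from h import *;goto('R',0,.144)
from rig import cams
ims=[cams.camera(n)["color"] for n in("scene","wrist")]
cv2.imwrite("pics/a.png",cv2.resize(np.hstack([cv2.resize(ims[0][150:350,200:467],(640,480)),ims[1]]),(800,300)))
E
```

```text
t 2.43 pos [ 0.5872 -0.1496  0.1958] yaw -0.1305 F [-0.91  0.77  0.06] w 0.0399 shift cm [-0.1  -0.16  5.18]
```

View pics/a.png

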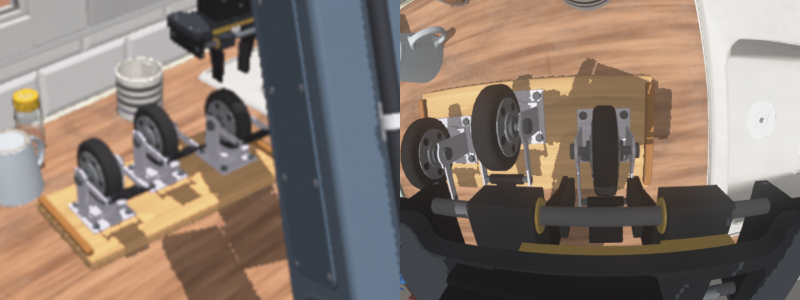

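The wrist view shows the right wheel centred between the fingers, around (605,150). I'll descend and feel it towards the left, which is tool -y.

```bash
cat > chk.py <<'E'
import sys
from rig import robot
import numpy as np
o=robot.get_obs();f=o["ft_force"];ax=np.array([.127,.992,0])  # base +y (left)
print("t %.2f y' %.4f z %.4f Fy' %.2f Fz %.2f w %.4f"%(o["time"],o["position"]@ax,o["position"][2],f@ax,f[2],o["grip_width"]))
sys.exit(abs(f@ax)>float(sys.argv[1]))
E
python3 -m pendant '[{"jaw":0.46,"linear":[-0.1,-0.1,2],"twist":0},{"jaw":0.46,"linear":[0,0,2],"twist":0},{"jaw":0.46,"linear":[0,0,1.2],"twist":0},{"jaw":0.46,"linear":[0,0,0],"twist":0},{"jaw":0.46,"linear":[0,0,0],"twist":0},{"jaw":0.46,"linear":[0,0,0],"twist":0},{"jaw":0.46,"linear":[0,0,0],"twist":0}]' >/dev/null; python3 chk.py 3 && python3 -m pendant '[{"jaw":0.46,"linear":[0,-0.2,0],"twist":0},{"jaw":0.46,"linear":[0,-0.2,0],"twist":0},{"jaw":0.46,"linear":[0,-0.1,0],"twist":0},{"jaw":0.46,"linear":[0,0,0],"twist":0},{"jaw":0.46,"linear":[0,0,0],"twist":0}]' >/dev/null; python3 chk.py 3 && python3 -m pendant '[{"jaw":0.46,"linear":[0,-0.1,0],"twist":0},{"jaw":0.46,"linear":[0,0,0],"twist":0}]' >/dev/null; python3 chk.py 3 && python3 -m pendant '[{"jaw":0.46,"linear":[0,-0.1,0],"twist":0},{"jaw":0.46,"linear":[0,0,0],"twist":0}]' >/dev/null; python3 chk.py 3
```

```text
t 3.12 y' -0.0719 z 0.1440 Fy' -0.09 Fz 0.51 w 0.0398
t 3.12 y' -0.0719 z 0.1440 Fy' -0.09 Fz 0.51 w 0.0398
t 3.12 y' -0.0719 z 0.1440 Fy' -0.09 Fz 0.51 w 0.0398
t 3.12 y' -0.0719 z 0.1440 Fy' -0.09 Fz 0.51 w 0.0398False
False
False
False
```

```bash
sed -i 's/sys.exit(\(.*\))$/sys.exit(int(\1))/' chk.py
python3 -m pendant '[{"jaw":0.46,"linear":[0,-0.2,0],"twist":0},{"jaw":0.46,"linear":[0,-0.2,0],"twist":0},{"jaw":0.46,"linear":[0,-0.1,0],"twist":0},{"jaw":0.46,"linear":[0,0,0],"twist":0},{"jaw":0.46,"linear":[0,0,0],"twist":0}]' >/dev/null; python3 chk.py 3 && python3 -m pendant '[{"jaw":0.46,"linear":[0,-0.1,0],"twist":0},{"jaw":0.46,"linear":[0,0,0],"twist":0}]' >/dev/null && python3 chk.py 3 && python3 -m pendant '[{"jaw":0.46,"linear":[0,-0.1,0],"twist":0},{"jaw":0.46,"linear":[0,0,0],"twist":0}]' >/dev/null && python3 chk.py 3 && python3 -m pendant '[{"jaw":0.46,"linear":[0,-0.1,0],"twist":0},{"jaw":0.46,"linear":[0,0,0],"twist":0}]' >/dev/null && python3 chk.py 3&& python3 -m pendant '[{"jaw":0.46,"linear":[0,-0.1,0],"twist":0},{"jaw":0.46,"linear":[0,0,0],"twist":0}]' >/dev/null && python3 chk.py 3
```

```text
t 3.53 y' -0.0689 z 0.1440 Fy' -5.93 Fz 3.33 w 0.0401
```

```bash
python3 -m pendant '[{"jaw":0.46,"linear":[0,0,0],"twist":0}]' ; python3 chk.py 3
python3 - <<'E'
from rig import cams
import cv2,numpy as np
w=cams.camera("wrist")["color"];s=cams.camera("scene")["color"]
cv2.imwrite("pics/b.png",np.hstack([cv2.resize(w[240:480,160:480],(450,338)),cv2.resize(s[180:300,300:420],(338,338))]))
E
```

```text
time: 3.62
position: [0.5877, -0.1448, 0.144]
tool_rot: [0.998, -0.064, 0.001, 0.003]
ft_force: [-1.8, -6.0, 2.3]
grip_width: 0.0399
grip_force: 3.3
t 3.62 y' -0.0690 z 0.1440 Fy' -6.17 Fz 2.27 w 0.0399
```

View pics/b.png

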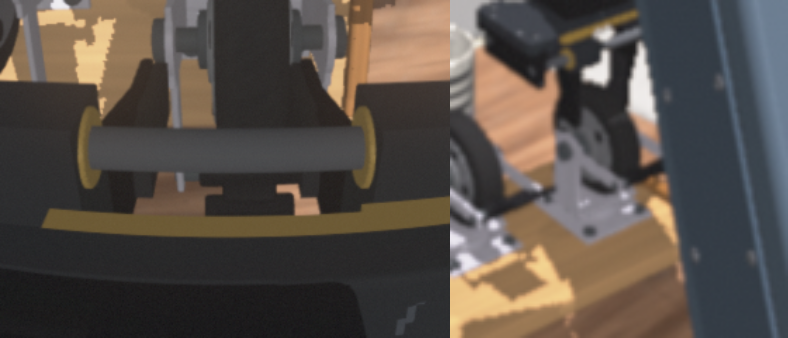

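```bash
python3 -m pendant '[{"jaw":0.46,"linear":[0,0.1,0],"twist":0},{"jaw":0.46,"linear":[0,0,0],"twist":0}]' >/dev/null; python3 chk.py 9 && python3 -m pendant '[{"jaw":0.46,"linear":[0,0.1,0],"twist":0},{"jaw":0.46,"linear":[0,0,0],"twist":0}]' >/dev/null && python3 chk.py 9 && python3 -m pendant '[{"jaw":0.46,"linear":[0,0.1,0],"twist":0},{"jaw":0.46,"linear":[0,0,0],"twist":0}]' >/dev/null && python3 chk.py 3 && python3 -m pendant '[{"jaw":0.46,"linear":[0,0.3,0],"twist":0},{"jaw":0.46,"linear":[0,0.3,0],"twist":0},{"jaw":0.46,"linear":[0,0.3,0],"twist":0},{"jaw":0.46,"linear":[0,0,0],"twist":0},{"jaw":0.46,"linear":[0,0,0],"twist":0}]' >/dev/null && python3 chk.py 3 && python3 -m pendant '[{"jaw":0.46,"linear":[0,0.1,0],"twist":0},{"jaw":0.46,"linear":[0,0,0],"twist":0}]' >/dev/null && python3 chk.py 3&& python3 -m pendant '[{"jaw":0.46,"linear":[0,0.1,0],"twist":0},{"jaw":0.46,"linear":[0,0,0],"twist":0}]' >/dev/null && python3 chk.py 3&& python3 -m pendant '[{"jaw":0.46,"linear":[0,0.1,0],"twist":0},{"jaw":0.46,"linear":[0,0,0],"twist":0}]' >/dev/null && python3 chk.py 3&& python3 -m pendant '[{"jaw":0.46,"linear":[0,0.1,0],"twist":0},{"jaw":0.46,"linear":[0,0,0],"twist":0}]' >/dev/null && python3 chk.py 3
```

```text
t 3.88 y' -0.0693 z 0.1438 Fy' -5.09 Fz 4.65 w 0.0402
t 4.05 y' -0.0695 z 0.1434 Fy' -5.58 Fz 3.11 w 0.0404
t 4.22 y' -0.0697 z 0.1427 Fy' -3.35 Fz 2.76 w 0.0400
```

```bash
python3 -m pendant '[{"jaw":0.46,"linear":[0,0.1,0],"twist":0},{"jaw":0.46,"linear":[0,0,0],"twist":0}]' >/dev/null; python3 chk.py 9 && python3 -m pendant '[{"jaw":0.46,"linear":[0,0.1,0],"twist":0},{"jaw":0.46,"linear":[0,0,0],"twist":0},{"jaw":0.46,"linear":[0,0,0],"twist":0}]' >/dev/null && python3 chk.py 9; python3 -c "from h import *;goto('R',0,.144)"
```

```text
t 4.38 y' -0.0700 z 0.1423 Fy' -1.88 Fz 1.51 w 0.0400
t 4.63 y' -0.0706 z 0.1420 Fy' 0.59 Fz -0.13 w 0.0401
t 4.63 pos [ 0.586  -0.1462  0.142 ] yaw -0.1289 F [ 0.03  0.59 -0.13] w 0.0401 shift cm [ 0.07  0.17 -0.2 ]
```

The right wheel resisted: 6 N at about 1 mm, and it sprang back, so it is sound. On to the middle wheel.

```bash
python3 -m pendant '[{"jaw":0.46,"linear":[0,0.2,0],"twist":0},{"jaw":0.46,"linear":[0,0,-2.5],"twist":0},{"jaw":0.46,"linear":[0,0,-2.5],"twist":0},{"jaw":0.46,"linear":[1,-3,0],"twist":0},{"jaw":0.46,"linear":[1,-3,0],"twist":0},{"jaw":0.46,"linear":[1,-3,0],"twist":0},{"jaw":0.46,"linear":[0,-2.5,0],"twist":0},{"jaw":0.46,"linear":[0,0,0],"twist":0},{"jaw":0.46,"linear":[0,0,0],"twist":0},{"jaw":0.46,"linear":[0,0,0],"twist":0}]' >/dev/null; python3 chk.py 9
python3 - <<'E'
from h import *;goto('M',0,.144)
from rig import cams
w=cams.camera("wrist")["color"]
cv2.imwrite("pics/c.png",cv2.resize(w[160:480,110:530],(700,533)))
E
```

```text
t 5.47 y' 0.0413 z 0.1923 Fy' -0.20 Fz -0.26 w 0.0400
t 5.47 pos [ 0.6303 -0.0391  0.1923] yaw -0.1283 F [-0.43 -0.15 -0.26] w 0.04 shift cm [ 0.09 -0.63  4.83]
```

View pics/c.png

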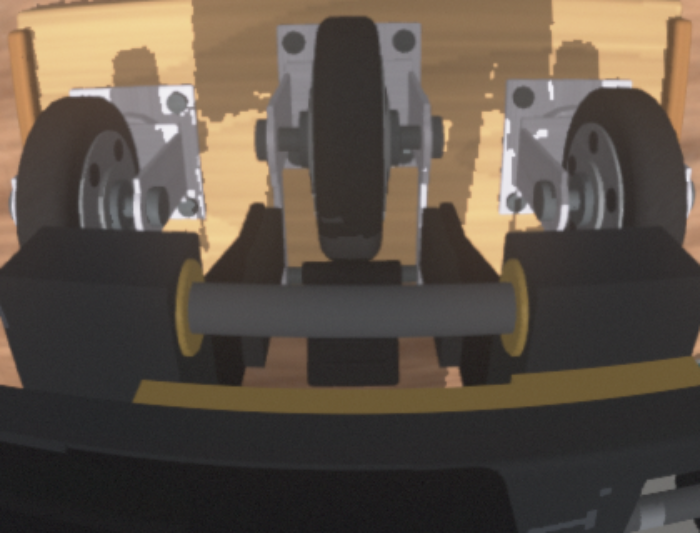

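The fingers are at about 283 and 425, and the middle wheel is centred between them at about 350. So true y is about 5 mm less than my depth estimate. I'll descend and feel the middle wheel towards the left.

```bash
python3 -m pendant '[{"jaw":0.46,"linear":[0,0,2],"twist":0},{"jaw":0.46,"linear":[0,0,1.8],"twist":0},{"jaw":0.46,"linear":[0,0,1],"twist":0},{"jaw":0.46,"linear":[0,0,0],"twist":0},{"jaw":0.46,"linear":[0,0,0],"twist":0},{"jaw":0.46,"linear":[0,-0.25,0],"twist":0},{"jaw":0.46,"linear":[0,-0.25,0],"twist":0},{"jaw":0.46,"linear":[0,0,0],"twist":0},{"jaw":0.46,"linear":[0,0,0],"twist":0},{"jaw":0.46,"linear":[0,0,0],"twist":0}]' >/dev/null; python3 chk.py 3 && python3 -m pendant '[{"jaw":0.46,"linear":[0,-0.1,0],"twist":0},{"jaw":0.46,"linear":[0,0,0],"twist":0},{"jaw":0.46,"linear":[0,0,0],"twist":0}]' >/dev/null && python3 chk.py 3.5 && python3 -m pendant '[{"jaw":0.46,"linear":[0,-0.1,0],"twist":0},{"jaw":0.46,"linear":[0,0,0],"twist":0},{"jaw":0.46,"linear":[0,0,0],"twist":0}]' >/dev/null && python3 chk.py 3.5 && python3 -m pendant '[{"jaw":0.46,"linear":[0,-0.1,0],"twist":0},{"jaw":0.46,"linear":[0,0,0],"twist":0},{"jaw":0.46,"linear":[0,0,0],"twist":0}]' >/dev/null && python3 chk.py 3.5&& python3 -m pendant '[{"jaw":0.46,"linear":[0,-0.1,0],"twist":0},{"jaw":0.46,"linear":[0,0,0],"twist":0},{"jaw":0.46,"linear":[0,0,0],"twist":0}]' >/dev/null && python3 chk.py 3.5&& python3 -m pendant '[{"jaw":0.46,"linear":[0,-0.1,0],"twist":0},{"jaw":0.46,"linear":[0,0,0],"twist":0},{"jaw":0.46,"linear":[0,0,0],"twist":0}]' >/dev/null && python3 chk.py 3.5
```

```text
t 6.35 y' 0.0466 z 0.1451 Fy' -0.19 Fz -0.36 w 0.0399
t 6.60 y' 0.0476 z 0.1446 Fy' 0.27 Fz -0.24 w 0.0399
t 6.85 y' 0.0485 z 0.1445 Fy' 0.42 Fz -0.40 w 0.0400
t 7.10 y' 0.0495 z 0.1445 Fy' 0.79 Fz -0.21 w 0.0399
t 7.35 y' 0.0503 z 0.1446 Fy' -0.86 Fz -0.04 w 0.0401
t 7.60 y' 0.0509 z 0.1447 Fy' -4.20 Fz 0.44 w 0.0402
```

The middle wheel stiffens straight away, reaching 4.2 N within 0.6 mm, so it is sound. Now the left one.

```bash
python3 -m pendant '[{"jaw":0.46,"linear":[0,0.4,0],"twist":0},{"jaw":0.46,"linear":[0,0.5,0],"twist":0},{"jaw":0.46,"linear":[0,0,-2.5],"twist":0},{"jaw":0.46,"linear":[0,0,-2.5],"twist":0},{"jaw":0.46,"linear":[-1,-3,0],"twist":0},{"jaw":0.46,"linear":[-1,-3,0],"twist":0},{"jaw":0.46,"linear":[-1,-3,0],"twist":0},{"jaw":0.46,"linear":[0,-3,0],"twist":0},{"jaw":0.46,"linear":[0,0,0],"twist":0},{"jaw":0.46,"linear":[0,0,0],"twist":0},{"jaw":0.46,"linear":[0,0,0],"twist":0}]' >/dev/null; python3 chk.py 9
python3 - <<'E'
from h import *;goto('L',0,.144)
from rig import cams
w=cams.camera("wrist")["color"]
cv2.imwrite("pics/d.png",cv2.resize(w[160:480,110:530],(700,533)))
E
```

```text
t 8.52 y' 0.1623 z 0.1945 Fy' -0.13 Fz -0.27 w 0.0402
t 8.52 pos [0.6165 0.0847 0.1945] yaw -0.1284 F [-0.72 -0.04 -0.27] w 0.0402 shift cm [-0.19 -0.31  5.05]
```

View pics/d.png

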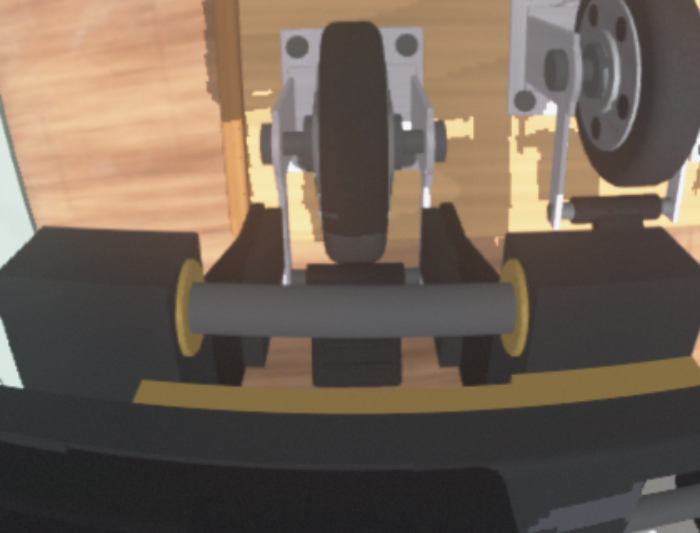

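The left wheel is centred between the fingers at about 353. I'll descend and push left in guarded steps.

```bash
python3 -m pendant '[{"jaw":0.46,"linear":[0,0,2],"twist":0},{"jaw":0.46,"linear":[0,0,2],"twist":0},{"jaw":0.46,"linear":[0,0,1],"twist":0},{"jaw":0.46,"linear":[0,0,0],"twist":0},{"jaw":0.46,"linear":[0,0,0],"twist":0},{"jaw":0.46,"linear":[0,-0.25,0],"twist":0},{"jaw":0.46,"linear":[0,-0.25,0],"twist":0},{"jaw":0.46,"linear":[0,0,0],"twist":0},{"jaw":0.46,"linear":[0,0,0],"twist":0},{"jaw":0.46,"linear":[0,0,0],"twist":0}]' >/dev/null; python3 chk.py 3 && python3 -m pendant '[{"jaw":0.46,"linear":[0,-0.1,0],"twist":0},{"jaw":0.46,"linear":[0,-0.1,0],"twist":0},{"jaw":0.46,"linear":[0,0,0],"twist":0},{"jaw":0.46,"linear":[0,0,0],"twist":0}]' >/dev/null && python3 chk.py 3.5 && python3 -m pendant '[{"jaw":0.46,"linear":[0,-0.1,0],"twist":0},{"jaw":0.46,"linear":[0,0,0],"twist":0},{"jaw":0.46,"linear":[0,0,0],"twist":0}]' >/dev/null && python3 chk.py 3.5 && python3 -m pendant '[{"jaw":0.46,"linear":[0,-0.1,0],"twist":0},{"jaw":0.46,"linear":[0,0,0],"twist":0},{"jaw":0.46,"linear":[0,0,0],"twist":0}]' >/dev/null && python3 chk.py 3.5&& python3 -m pendant '[{"jaw":0.46,"linear":[0,-0.1,0],"twist":0},{"jaw":0.46,"linear":[0,0,0],"twist":0},{"jaw":0.46,"linear":[0,0,0],"twist":0}]' >/dev/null && python3 chk.py 3.5&& python3 -m pendant '[{"jaw":0.46,"linear":[0,-0.1,0],"twist":0},{"jaw":0.46,"linear":[0,0,0],"twist":0},{"jaw":0.46,"linear":[0,0,0],"twist":0}]' >/dev/null && python3 chk.py 3.5&& python3 -m pendant '[{"jaw":0.46,"linear":[0,-0.1,0],"twist":0},{"jaw":0.46,"linear":[0,0,0],"twist":0},{"jaw":0.46,"linear":[0,0,0],"twist":0}]' >/dev/null && python3 chk.py 3.5
```

```text
t 9.40 y' 0.1678 z 0.1451 Fy' -0.85 Fz 0.63 w 0.0401
t 9.73 y' 0.1696 z 0.1446 Fy' -1.38 Fz -0.03 w 0.0400
t 9.98 y' 0.1703 z 0.1446 Fy' -1.42 Fz 1.30 w 0.0401
t 10.23 y' 0.1715 z 0.1446 Fy' -1.34 Fz 1.12 w 0.0403
t 10.48 y' 0.1726 z 0.1446 Fy' -2.24 Fz 0.58 w 0.0401
t 10.73 y' 0.1736 z 0.1446 Fy' -1.67 Fz 1.74 w 0.0399
t 10.98 y' 0.1746 z 0.1446 Fy' -1.29 Fz 1.53 w 0.0399
```

The left wheel is the worn one: it yields at a steady 1.5 N or so. Now I'll push on to its left stop.

```bash
python3 -m pendant '[{"jaw":0.46,"linear":[0,-0.1,0],"twist":0},{"jaw":0.46,"linear":[0,0,0],"twist":0},{"jaw":0.46,"linear":[0,0,0],"twist":0}]' >/dev/null && python3 chk.py 5 && python3 -m pendant '[{"jaw":0.46,"linear":[0,-0.1,0],"twist":0},{"jaw":0.46,"linear":[0,0,0],"twist":0},{"jaw":0.46,"linear":[0,0,0],"twist":0}]' >/dev/null && python3 chk.py 5 && python3 -m pendant '[{"jaw":0.46,"linear":[0,-0.1,0],"twist":0},{"jaw":0.46,"linear":[0,0,0],"twist":0},{"jaw":0.46,"linear":[0,0,0],"twist":0}]' >/dev/null && python3 chk.py 5 && python3 -m pendant '[{"jaw":0.46,"linear":[0,-0.1,0],"twist":0},{"jaw":0.46,"linear":[0,0,0],"twist":0},{"jaw":0.46,"linear":[0,0,0],"twist":0}]' >/dev/null && python3 chk.py 5 && python3 -m pendant '[{"jaw":0.46,"linear":[0,-0.1,0],"twist":0},{"jaw":0.46,"linear":[0,0,0],"twist":0},{"jaw":0.46,"linear":[0,0,0],"twist":0}]' >/dev/null && python3 chk.py 5 && python3 -m pendant '[{"jaw":0.46,"linear":[0,-0.1,0],"twist":0},{"jaw":0.46,"linear":[0,0,0],"twist":0},{"jaw":0.46,"linear":[0,0,0],"twist":0}]' >/dev/null && python3 chk.py 5
```

```text
t 11.23 y' 0.1757 z 0.1446 Fy' -1.60 Fz 1.77 w 0.0402
t 11.48 y' 0.1766 z 0.1446 Fy' -1.06 Fz 1.10 w 0.0400
t 11.73 y' 0.1776 z 0.1446 Fy' -1.31 Fz 0.96 w 0.0398
t 11.98 y' 0.1784 z 0.1446 Fy' -2.82 Fz 1.61 w 0.0402
t 12.23 y' 0.1787 z 0.1446 Fy' -4.80 Fz 2.17 w 0.0401
t 12.48 y' 0.1789 z 0.1445 Fy' -6.61 Fz 1.42 w 0.0398
```

The left stop is felt: 6.6 N with no more travel. Now the right side.

```bash
python3 -m pendant '[{"jaw":0.46,"linear":[0,0.3,0],"twist":0},{"jaw":0.46,"linear":[0,0.3,0],"twist":0},{"jaw":0.46,"linear":[0,0.2,0],"twist":0},{"jaw":0.46,"linear":[0,0.2,0],"twist":0},{"jaw":0.46,"linear":[0,0.2,0],"twist":0},{"jaw":0.46,"linear":[0,0,0],"twist":0},{"jaw":0.46,"linear":[0,0,0],"twist":0}]' >/dev/null && python3 chk.py 5 && python3 -m pendant '[{"jaw":0.46,"linear":[0,0.1,0],"twist":0},{"jaw":0.46,"linear":[0,0.1,0],"twist":0},{"jaw":0.46,"linear":[0,0.1,0],"twist":0},{"jaw":0.46,"linear":[0,0.1,0],"twist":0},{"jaw":0.46,"linear":[0,0,0],"twist":0}]' >/dev/null && python3 chk.py 5 && python3 -m pendant '[{"jaw":0.46,"linear":[0,0.1,0],"twist":0},{"jaw":0.46,"linear":[0,0.1,0],"twist":0},{"jaw":0.46,"linear":[0,0.1,0],"twist":0},{"jaw":0.46,"linear":[0,0.1,0],"twist":0},{"jaw":0.46,"linear":[0,0,0],"twist":0}]' >/dev/null && python3 chk.py 5 && python3 -m pendant '[{"jaw":0.46,"linear":[0,0.1,0],"twist":0},{"jaw":0.46,"linear":[0,0.1,0],"twist":0},{"jaw":0.46,"linear":[0,0.1,0],"twist":0},{"jaw":0.46,"linear":[0,0.1,0],"twist":0},{"jaw":0.46,"linear":[0,0,0],"twist":0}]' >/dev/null && python3 chk.py 5 && python3 -m pendant '[{"jaw":0.46,"linear":[0,0.1,0],"twist":0},{"jaw":0.46,"linear":[0,0.1,0],"twist":0},{"jaw":0.46,"linear":[0,0.1,0],"twist":0},{"jaw":0.46,"linear":[0,0,0],"twist":0}]' >/dev/null && python3 chk.py 5
```

```text
t 13.07 y' 0.1686 z 0.1445 Fy' -0.55 Fz -0.21 w 0.0399
t 13.48 y' 0.1645 z 0.1446 Fy' 0.80 Fz 0.85 w 0.0401
t 13.90 y' 0.1604 z 0.1447 Fy' 0.53 Fz 0.68 w 0.0397
t 14.32 y' 0.1562 z 0.1445 Fy' 1.60 Fz 0.80 w 0.0401
t 14.65 y' 0.1533 z 0.1446 Fy' 0.75 Fz 0.77 w 0.0402
```

```bash
python3 -m pendant '[{"jaw":0.46,"linear":[0,0.1,0],"twist":0},{"jaw":0.46,"linear":[0,0.1,0],"twist":0},{"jaw":0.46,"linear":[0,0.1,0],"twist":0},{"jaw":0.46,"linear":[0,0,0],"twist":0}]' >/dev/null && python3 chk.py 5 && python3 -m pendant '[{"jaw":0.46,"linear":[0,0.1,0],"twist":0},{"jaw":0.46,"linear":[0,0.1,0],"twist":0},{"jaw":0.46,"linear":[0,0,0],"twist":0}]' >/dev/null && python3 chk.py 5 && python3 -m pendant '[{"jaw":0.46,"linear":[0,0.1,0],"twist":0},{"jaw":0.46,"linear":[0,0,0],"twist":0},{"jaw":0.46,"linear":[0,0,0],"twist":0}]' >/dev/null && python3 chk.py 5 && python3 -m pendant '[{"jaw":0.46,"linear":[0,0.1,0],"twist":0},{"jaw":0.46,"linear":[0,0,0],"twist":0},{"jaw":0.46,"linear":[0,0,0],"twist":0}]' >/dev/null && python3 chk.py 5 && python3 -m pendant '[{"jaw":0.46,"linear":[0,0.1,0],"twist":0},{"jaw":0.46,"linear":[0,0,0],"twist":0},{"jaw":0.46,"linear":[0,0,0],"twist":0}]' >/dev/null && python3 chk.py 5 && python3 -m pendant '[{"jaw":0.46,"linear":[0,0.1,0],"twist":0},{"jaw":0.46,"linear":[0,0,0],"twist":0},{"jaw":0.46,"linear":[0,0,0],"twist":0}]' >/dev/null && python3 chk.py 5 && python3 -m pendant '[{"jaw":0.46,"linear":[0,0.1,0],"twist":0},{"jaw":0.46,"linear":[0,0,0],"twist":0},{"jaw":0.46,"linear":[0,0,0],"twist":0}]' >/dev/null && python3 chk.py 5
```

```text
t 14.98 y' 0.1503 z 0.1446 Fy' 1.56 Fz 1.43 w 0.0404
t 15.23 y' 0.1483 z 0.1446 Fy' 1.30 Fz 2.11 w 0.0397
t 15.48 y' 0.1474 z 0.1445 Fy' 1.58 Fz 0.94 w 0.0400
t 15.73 y' 0.1464 z 0.1445 Fy' 0.97 Fz 1.75 w 0.0401
t 15.98 y' 0.1454 z 0.1446 Fy' 1.94 Fz 1.68 w 0.0403
t 16.23 y' 0.1450 z 0.1446 Fy' 4.53 Fz 1.83 w 0.0400
t 16.48 y' 0.1448 z 0.1446 Fy' 6.59 Fz 1.82 w 0.0400
```

Both stops are reached. I'll lift, close the fingers and move over the left lever.

```bash
python3 -m pendant '[{"jaw":0.46,"linear":[0,-0.4,0],"twist":0},{"jaw":0.46,"linear":[0,-0.3,-1.5],"twist":0},{"jaw":0.46,"linear":[0,0,-2],"twist":0},{"jaw":0.46,"linear":[0,0,-2],"twist":0},{"jaw":0,"linear":[-2.9,-0.5,0],"twist":0},{"jaw":0,"linear":[-2.9,-0.5,0],"twist":0},{"jaw":0,"linear":[-2.9,0,0],"twist":0},{"jaw":0,"linear":[0,0,0],"twist":0},{"jaw":0,"linear":[0,0,0],"twist":0},{"jaw":0,"linear":[0,0,0],"twist":0},{"jaw":0,"linear":[0,0,0],"twist":0}]' ; python3 chk.py 9
python3 - <<'E'
from h import *;goto('L',-.085,.145)
from rig import cams
w=cams.camera("wrist")["color"];s=cams.camera("scene")["color"]
cv2.imwrite("pics/e.png",np.hstack([cv2.resize(w[160:480,110:530],(420,320)),cv2.resize(s[180:340,200:360],(320,320))]))
E
```

```text
time: 17.4
position: [0.5314, 0.0935, 0.1997]
tool_rot: [0.998, -0.064, 0.001, 0.0]
ft_force: [-0.1, -0.9, -0.2]
grip_width: 0.0035
grip_force: 0.0
t 17.40 y' 0.1602 z 0.1997 Fy' -0.85 Fz -0.24 w 0.0035
t 17.4 pos [0.5314 0.0935 0.1997] yaw -0.1289 F [-0.07 -0.85 -0.24] w 0.0035 shift cm [-0.15 -0.52  5.47]
```

View pics/e.png

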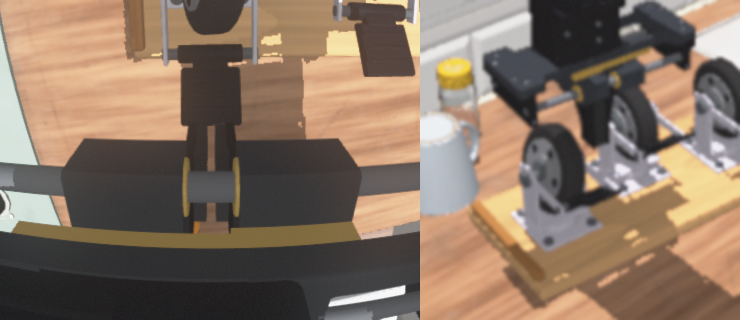

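The fingers line up sideways with the left paddle (columns 182–240). I'll check x with the wrist depth, on both the left and middle paddles.

Run:
```python
from h import *
from rig import cams,robot
c=cams.camera("wrist");d=c["depth"];H,W=d.shape;f=H/2/np.tan(np.radians(c["fov_y"])/2)
v,u=np.mgrid[:H,:W];a=u-c["cx"];b=v-c["cy"];r=np.hypot(a,b)+1e-9;t=np.tan(r/f)/r
P=np.stack([a*t*d,b*t*d,d],-1);V=c["view"];P=(P-V[:3,3])@V[:3,:3]
yaw=-.1284;R=np.array([[np.cos(yaw),-np.sin(yaw)],[np.sin(yaw),np.cos(yaw)]])
p=robot.get_obs()["position"]
Q=P.copy();Q[...,:2]=(P[...,:2]-p[:2])@R   # relative to TCP, base axes
for col in (300,321,340,470,480,490,500):
    print(col,[(row,*np.round(Q[row,col]*1000).astype(int)) for row in range(205,292,6)])
```

```text
300 [(205, np.int64(31), np.int64(14), np.int64(96)), (211, np.int64(28), np.int64(14), np.int64(100)), (217, np.int64(24), np.int64(14), np.int64(100)), (223, np.int64(19), np.int64(14), np.int64(96)), (229, np.int64(16), np.int64(14), np.int64(102)), (235, np.int64(13), np.int64(14), np.int64(106)), (241, np.int64(10), np.int64(14), np.int64(109)), (247, np.int64(6), np.int64(14), np.int64(110)), (253, np.int64(3), np.int64(13), np.int64(114)), (259, np.int64(-1), np.int64(13), np.int64(114)), (265, np.int64(-4), np.int64(13), np.int64(117)), (271, np.int64(-7), np.int64(13), np.int64(121)), (277, np.int64(-11), np.int64(13), np.int64(122)), (283, np.int64(12), np.int64(10), np.int64(183)), (289, np.int64(12), np.int64(9), np.int64(191))]
321 [(205, np.int64(32), np.int64(0), np.int64(97)), (211, np.int64(28), np.int64(0), np.int64(101)), (217, np.int64(24), np.int64(0), np.int64(101)), (223, np.int64(21), np.int64(0), np.int64(103)), (229, np.int64(17), np.int64(0), np.int64(104)), (235, np.int64(13), np.int64(0), np.int64(105)), (241, np.int64(10), np.int64(0), np.int64(109)), (2
[... 3568 characters left out ...]
int64(-121), np.int64(117)), (217, np.int64(30), np.int64(-121), np.int64(119)), (223, np.int64(26), np.int64(-120), np.int64(122)), (229, np.int64(23), np.int64(-119), np.int64(125)), (235, np.int64(19), np.int64(-119), np.int64(126)), (241, np.int64(-23), np.int64(-189), np.int64(-1)), (247, np.int64(-30), np.int64(-190), np.int64(-1)), (253, np.int64(-36), np.int64(-191), np.int64(0)), (259, np.int64(-44), np.int64(-193), np.int64(-2)), (265, np.int64(-51), np.int64(-194), np.int64(-2)), (271, np.int64(-57), np.int64(-194), np.int64(0)), (277, np.int64(-64), np.int64(-196), np.int64(-1)), (283, np.int64(-71), np.int64(-197), np.int64(0)), (289, np.int64(-79), np.int64(-198), np.int64(0))]
```

The left paddle's tip is 15 mm in front of the TCP and its hinge about 25 mm beyond, so the press point lies under the tool and centred sideways. I'll press 4 mm nearer the tip.

```bash
sed -i 's/int(abs(f@ax)>/int(max(abs(f@ax),f[2])>/' chk.py; python3 -m pendant '[{"jaw":0,"linear":[-0.4,0,2],"twist":0},{"jaw":0,"linear":[0,0,2],"twist":0},{"jaw":0,"linear":[0,0,1.5],"twist":0},{"jaw":0,"linear":[0,0,0],"twist":0},{"jaw":0,"linear":[0,0,0],"twist":0}]' >/dev/null; python3 chk.py 5 && python3 -m pendant '[{"jaw":0,"linear":[0,0,0.3],"twist":0},{"jaw":0,"linear":[0,0,0.3],"twist":0},{"jaw":0,"linear":[0,0,0.3],"twist":0},{"jaw":0,"linear":[0,0,0],"twist":0}]' >/dev/null; python3 chk.py 8 && python3 -m pendant '[{"jaw":0,"linear":[0,0,0.3],"twist":0},{"jaw":0,"linear":[0,0,0.3],"twist":0},{"jaw":0,"linear":[0,0,0.3],"twist":0},{"jaw":0,"linear":[0,0,0],"twist":0}]' >/dev/null && python3 chk.py 8 && python3 -m pendant '[{"jaw":0,"linear":[0,0,0.3],"twist":0},{"jaw":0,"linear":[0,0,0.3],"twist":0},{"jaw":0,"linear":[0,0,0.2],"twist":0},{"jaw":0,"linear":[0,0,0],"twist":0}]' >/dev/null && python3 chk.py 8
```

```text
t 17.97 y' 0.1605 z 0.1439 Fy' -0.73 Fz 0.02 w 0.0005
t 18.30 y' 0.1607 z 0.1359 Fy' -0.17 Fz 1.07 w 0.0003
t 18.63 y' 0.1607 z 0.1260 Fy' -0.14 Fz 1.40 w 0.0003
t 18.97 y' 0.1606 z 0.1178 Fy' 0.04 Fz 0.35 w 0.0006
```

```bash
python3 -m pendant '[{"jaw":0,"linear":[0,0,0.2],"twist":0},{"jaw":0,"linear":[0,0,0],"twist":0},{"jaw":0,"linear":[0,0,0],"twist":0}]' >/dev/null; python3 chk.py 8 && python3 -m pendant '[{"jaw":0,"linear":[0,0,0.1],"twist":0},{"jaw":0,"linear":[0,0,0],"twist":0},{"jaw":0,"linear":[0,0,0],"twist":0}]' >/dev/null && python3 chk.py 8 && python3 -m pendant '[{"jaw":0,"linear":[0,0,0.1],"twist":0},{"jaw":0,"linear":[0,0,0],"twist":0},{"jaw":0,"linear":[0,0,0],"twist":0}]' >/dev/null && python3 chk.py 8 && python3 -m pendant '[{"jaw":0,"linear":[0,0,0.1],"twist":0},{"jaw":0,"linear":[0,0,0],"twist":0},{"jaw":0,"linear":[0,0,0],"twist":0}]' >/dev/null && python3 chk.py 8
python3 - <<'E'
from rig import cams
import cv2,numpy as np
w=cams.camera("wrist")["color"];s=cams.camera("side")["color"]
cv2.imwrite("pics/f.png",np.hstack([cv2.resize(w[120:440,110:530],(420,320)),cv2.resize(s[200:320,230:350],(320,320))]))
E
```

```text
t 19.22 y' 0.1606 z 0.1163 Fy' 0.94 Fz 0.49 w 0.0004
t 19.47 y' 0.1606 z 0.1156 Fy' -0.36 Fz 0.83 w 0.0002
t 19.72 y' 0.1606 z 0.1148 Fy' 0.39 Fz 4.15 w 0.0009
t 19.97 y' 0.1607 z 0.1147 Fy' 0.12 Fz 8.68 w 0.0004
```

View pics/f.png

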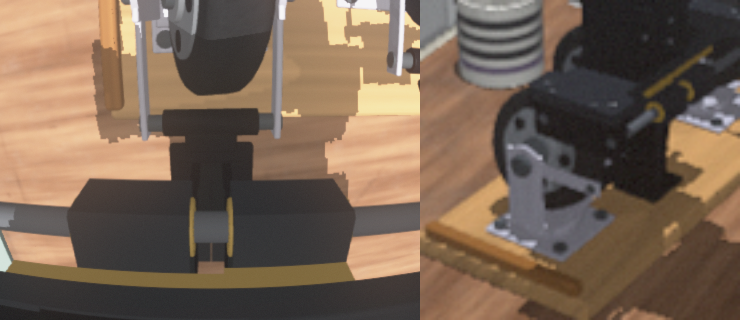

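The lever reached its stop: the tip is at 0.098 with Fz rising to 8.7 N. I'll add a touch more, retreat and verify.

```bash
python3 -m pendant '[{"jaw":0,"linear":[0,0,0.05],"twist":0},{"jaw":0,"linear":[0,0,0],"twist":0},{"jaw":0,"linear":[0,0,0],"twist":0}]' >/dev/null; python3 chk.py 20; python3 -m pendant '[{"jaw":0,"linear":[0,0,-1],"twist":0},{"jaw":0,"linear":[0,0,-2.5],"twist":0},{"jaw":0,"linear":[0,0,-3.5],"twist":0},{"jaw":0,"linear":[-2,0,-3.5],"twist":0},{"jaw":0,"linear":[-2,0,-2],"twist":0},{"jaw":0,"linear":[0,0,0],"twist":0},{"jaw":0,"linear":[0,0,0],"twist":0},{"jaw":0,"linear":[0,0,0],"twist":0}]'
python3 - <<'E'
from rig import cams
import cv2,numpy as np
from h import *
w=cams.camera("wrist")["color"];c=cams.camera("side");P=cloud(c).reshape(-1,3);b=c["color"].max(-1).reshape(-1)
cv2.imwrite("pics/g.png",np.hstack([cv2.resize(w[100:340,110:530],(420,240)),cv2.resize(c["color"][190:310,230:390],(320,240))]))
yaw=-.1284;R=np.array([[np.cos(yaw),-np.sin(yaw)],[np.sin(yaw),np.cos(yaw)]])
for k,x in WH.items():
    Q=P.copy();Q[:,:2]=(P[:,:2]-x)@R
    D=Q[(b<90)&(abs(Q[:,1])<.02)&(Q[:,0]<-.065)&(Q[:,0]>-.12)&(Q[:,2]>.08)&(Q[:,2]<.15)]
    if len(D)>5: print(k,len(D),"z",np.round(np.percentile(D[:,2],[2,50,98]),3),"slope",np.round(np.arctan(np.polyfit(D[:,0],D[:,2],1)[0]),2))
E
```

```text
t 20.32 y' 0.1607 z 0.1146 Fy' -0.26 Fz 12.18 w 0.0000
time: 20.98
position: [0.4863, 0.0997, 0.2375]
tool_rot: [0.998, -0.064, -0.0, 0.0]
ft_force: [-0.5, -0.6, -0.3]
grip_width: 0.0009
grip_force: 0.0
L 260 z [0.095 0.099 0.102] slope 0.04
M 97 z [0.097 0.117 0.13 ] slope -0.66
R 63 z [0.099 0.118 0.127] slope -0.65
```

View pics/g.png

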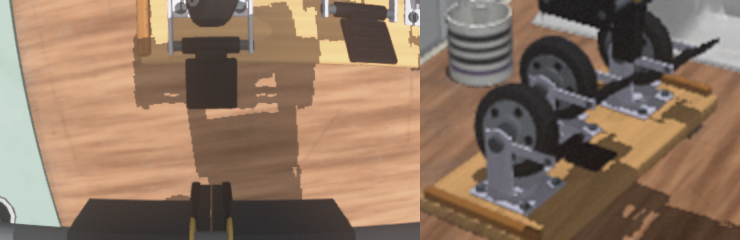

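The left lever is level (z 0.099, slope about 0) and the other two are still up at about 0.65 rad. The robot is clear, so I'm handing in.

```bash
python3 -c "from rig import robot;print(robot.hand_in())"
```

```text
the job is handed in; nothing more can be done
None
```

The left castor was the worn one: I rocked it to its left stop and then its right, and pressed its brake lever fully down; the right and middle wheels felt sound (pushed one way only, to the left), their levers are still up, and the job is handed in.

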